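# Find the slide rack that belongs to the staining dish

## Robot

A 6-joint arm with a two-finger parallel gripper is mounted at the origin on the work surface. World frame = base frame: x ahead of the robot, y to its left, z up, the work surface at z = 0. Lengths are in mm, angles in degrees, forces in N, time in s.
With the tool pointing down it reaches from about 325 to 775 mm from the base axis. Payload 5.5 kg.
Tool frame: the origin (TCP) lies at the very end of the fingers, on their centre line; the grasp point (between the pads) lies 19 mm behind it; z points along the fingers, y is the line along which they close (so a half turn about z gives the same grasp; the last joint's range is limited). The gripper opens to 88 mm and grips with 3 to 60 N. Pads are 20 mm wide; open, the fingers measure 115 mm over their backs; the gripper's body (75 mm by 178 mm) begins 61 mm behind the grasp point.
Start: joints at [-74.582, 5.22, 70.514, -0, 104.267, -3.249], TCP at [192.04, -568.451, 222.631] pointing down, gripper open.
Joint ranges: [-164.24, 164.24], [-49.07, 125.15], [9.68, 141.18], [-86.29, 266.29], [3.28, 154.24], [-151.56, 151.56]. Speed limits (degrees/s): [147.25, 147.25, 172.46, 180, 180, 180].

## Interface

Orientations are given as a 3x3 rotation matrix whose columns are the frame's x, y, z axes.
In Python, from station import bot, optics gives the robot as it stands.
- The arm moves only by the tool play_rows, never from a script. Its argument "series" is text: rows parted by semicolons, each of 5 numbers parted by spaces: the shift along the world's x, y, z in cm, then the turn about the world's z in degrees, then the opening, from 0 (shut) to 1 (fully open). A call has 1 to 10 rows; each row shifts and turns the commanded pose from where the row before left it; what a row does not reach is not made up. A row lasts 1/10 s, in which the tool goes at most 50 mm and 8.59 degrees, less where a joint would pass 70% of its speed; a pose out of reach is approached as far as the arm can. A call is refused whole if a number of a shift passes 5 or a number of a turn 8.59, either way. A call with a gripper value outside its range is refused whole. The fingers move at their own pace and stop on an object; "grip_force" is the grip in N (left out, the last holds). Time passes only in rows, so rows that do not move let the fingers close. It gives the time, the measured TCP pose, the force, the opening and the grip force at its end, in the units of the state.
- bot.get_state(): the state, without advancing time (a new reading comes with each control period).
- optics.camera(name): name is "side" or "top" or "wrist"; returns a dict with "color" (480x640x3 uint8, red, green, blue), "mtx" (3x3 intrinsics, pixels), "world_from_camera" (4x4, takes a point from camera to world coordinates); the wrist camera has in their place "tool_from_camera" (4x4, takes a point from camera to tool coordinates, whose origin is the TCP and whose axes are the flange's). Camera axes: x right, y up, looking along -z (the intrinsics and any distortion apply to the point x, -y, -z); pixel columns grow to the right and rows downward; lengths in mm; the calibration is good to about 2 mm. A picture is of the moment at which its call begins: read the wrist's pose just before it. There is no depth.
- bot.hand_in(): hands the job in; it is judged then, once.
The state is a dict: "clock": time; "joint_positions": joint angles; "qd": joint speeds; "tau": joint torques, N m; "tcp_pos": TCP position; "orientation": TCP orientation; "contact_force": force on the tool from outside, world axes, zero at the start; "ft_torque": the same for the moment, N m; "finger_gap": opening from 0.0 (shut) to 1.0 (fully open); "gripper_force": force on a finger pad.
Only numpy, scipy, OpenCV 4.12 (cv2) and the standard library are available. Lean on these libraries where they do the work, as an engineer would, in place of code of your own. Each camera call takes 0.05 s, during which the arm holds its last target. There are 200 camera calls.

## Task

The three slide racks got mixed up in the washing-up and only one of them belongs to the staining dish on the white tile. Try the racks in that dish, gently, never forcing or dropping one, and leave the one that nests sitting flat on the bottom of the dish; the other two must end up standing upright on the bench, clear of the tile and of the dishes. Do not shove the dishes about or disturb the other things on the bench.

Things in the scene. Friction and masses are not known exactly. Their poses are not given: they have to be found in the camera images.
- dish_p: open rectangular dish of grey plastic, one of three look-alikes: inside 101 to 115 mm long (its x), 83 to 97 mm wide (y), upright walls and floor 4 mm thick, 68 mm tall, rounded rim; 0.4 kg, loose. Origin: centre of its underside, z up. One of the three, not always the same, stands on the white tile, the others on the black mat
- dish_q: open rectangular dish of grey plastic, one of three look-alikes: inside 101 to 115 mm long (its x), 83 to 97 mm wide (y), upright walls and floor 4 mm thick, 68 mm tall, rounded rim; 0.4 kg, loose. Origin: centre of its underside, z up. One of the three, not always the same, stands on the white tile, the others on the black mat
- dish_r: open rectangular dish of grey plastic, one of three look-alikes: inside 101 to 115 mm long (its x), 83 to 97 mm wide (y), upright walls and floor 4 mm thick, 68 mm tall, rounded rim; 0.4 kg, loose. Origin: centre of its underside, z up. One of the three, not always the same, stands on the white tile, the others on the black mat
- rack_k: stainless wire slide rack, one of three look-alikes, loose, 0.24 kg: 98 to 112 mm long (its x), 80 to 94 mm wide (y), frame of 5 mm wire 42 mm tall, grip bar above. Origin: centre of its underside, z up. It nests in one dish only (not told which), length along length, either way round, 3 mm to spare each way; the other dishes are at least 4 mm too short or too narrow, so there it stays up on the rim
- rack_k_grip (a point): middle of the grip bar of rack_k, 94 mm above the rack's underside: upright black plastic bar 74 mm long (along x), 12 mm thick (y), 18 mm tall, carried at its ends by a sloping wire bail in the rack's xz plane; free on both sides down to the frame
- rack_l: stainless wire slide rack, one of three look-alikes, loose, 0.24 kg: 98 to 112 mm long (its x), 80 to 94 mm wide (y), frame of 5 mm wire 42 mm tall, grip bar above. Origin: centre of its underside, z up. It nests in one dish only (not told which), length along length, either way round, 3 mm to spare each way; the other dishes are at least 4 mm too short or too narrow, so there it stays up on the rim
- rack_l_grip (a point): middle of the grip bar of rack_l, 94 mm above the rack's underside: upright black plastic bar 74 mm long (along x), 12 mm thick (y), 18 mm tall, carried at its ends by a sloping wire bail in the rack's xz plane; free on both sides down to the frame
- rack_m: stainless wire slide rack, one of three look-alikes, loose, 0.24 kg: 98 to 112 mm long (its x), 80 to 94 mm wide (y), frame of 5 mm wire 42 mm tall, grip bar above. Origin: centre of its underside, z up. It nests in one dish only (not told which), length along length, either way round, 3 mm to spare each way; the other dishes are at least 4 mm too short or too narrow, so there it stays up on the rim
- rack_m_grip (a point): middle of the grip bar of rack_m, 94 mm above the rack's underside: upright black plastic bar 74 mm long (along x), 12 mm thick (y), 18 mm tall, carried at its ends by a sloping wire bail in the rack's xz plane; free on both sides down to the frame
- tile: white glazed bench tile, 150 x 150 x 6 mm, fixed, flat on the bench; origin: centre of its underside. The dish to be loaded stands on it
- mat: black rubber draining mat, 150 (x) x 400 (y) x 6 mm, fixed, at the back of the bench; origin: centre of its underside. The two dishes not wanted now stand on it
- washbottle: bystander: plastic wash bottle, 62 mm in diameter, 144 mm to the top of its green cap, thin white spout up to 168 mm, reaching 43 mm out from the axis, loose; origin: centre of its underside
- slidebox: bystander: closed blue slide box, 99 x 86 x 34 mm, loose; origin: centre of its underside
- sharps: bystander: yellow sharps container, 118 mm in diameter, 168 mm tall, loose; origin: centre of its underside
- stain_bottle: bystander: brown glass stain bottle, 68 mm in diameter, 145 mm tall, loose; origin: centre of its underside
Not all that is in view belongs to the job. What is shaped like the dish_r but blue or turquoise is not meant.

How it is judged:
By the outcome, as a careful person would: the job done as asked, in the order asked, and still so for the second after the job is handed in, with the robot touching nothing.
It also fails if it takes over 72 s, if anything falls off the work surface, if the arm or the gripper's body presses on something with over 40 N, if the wrist force passes 120 N, or if a joint passes its speed limit or range.

## Working session

There is one attempt and no reset: what is moved stays moved. The work goes in short steps, Python scripts to look and compute and a tool call to move; the robot and the scene stay as the last step left them, time stands still between calls to the robot, and variables do not carry over. Pictures are saved under pics/ and viewed, at most 10 in all, crops included, and the job is handed in when it is done.

Besides the shell and the picture viewer there is one more tool, called after ">>>" as a command line: name --argument value ..., lists and objects as JSON in quotes. play_rows: Moves the arm, as the interface text tells. Its arguments: {"type":"object","properties":{"series":{"type":"string"},"grip_force":{"type":"number"}},"required":["series"]}

```bash
mkdir -p pics; ls
python3 - <<'E'
from station import bot, optics
import cv2,numpy as np
for n in ["top","side"]:
    c=optics.camera(n); cv2.imwrite(f"pics/{n}0.png",c["color"][:,:,::-1]); print(n,c["mtx"].tolist(),np.round(c["world_from_camera"],3).tolist(),[k for k in c])
s=bot.get_state(); print({k:np.round(v,3).tolist() for k,v in s.items()})
E
```

```text
pics
top [[461.1560608591699, 0.0, 322.062353601056], [0.0, 461.1560608591699, 240.34330215339693], [0.0, 0.0, 1.0]] [[0.001, 0.976, -0.218, 277.536], [-1.0, -0.001, -0.006, -72.108], [-0.006, 0.218, 0.976, 1347.099], [0.0, 0.0, 0.0, 1.0]] ['color', 'mtx', 'world_from_camera']
side [[564.0629901946002, 0.0, 320.7723320050342], [0.0, 564.0629901946002, 245.91322780914442], [0.0, 0.0, 1.0]] [[0.975, 0.139, -0.174, 242.111], [-0.223, 0.571, -0.79, -1344.899], [-0.011, 0.809, 0.588, 1053.374], [0.0, 0.0, 0.0, 1.0]] ['color', 'mtx', 'world_from_camera']
{'clock': 0.1, 'joint_positions': [-74.581, 5.258, 70.573, 0.001, 104.267, -3.249], 'qd': [-0.039, -0.148, -0.104, 0.062, 0.007, 0.001], 'tau': [0.004, -44.786, -40.757, 0.07, 0.028, -0.0], 'tcp_pos': [191.975, -568.182, 221.647], 'orientation': [[0.947, 0.32, -0.0], [0.32, -0.947, 0.002], [0.0, -0.002, -1.0]], 'contact_force': [0.086, 0.276, 0.843], 'ft_torque': [0.041, -0.017, 0.011], 'gripper_force': 0.0, 'finger_gap': 0.998}
```

View pics/top0.png

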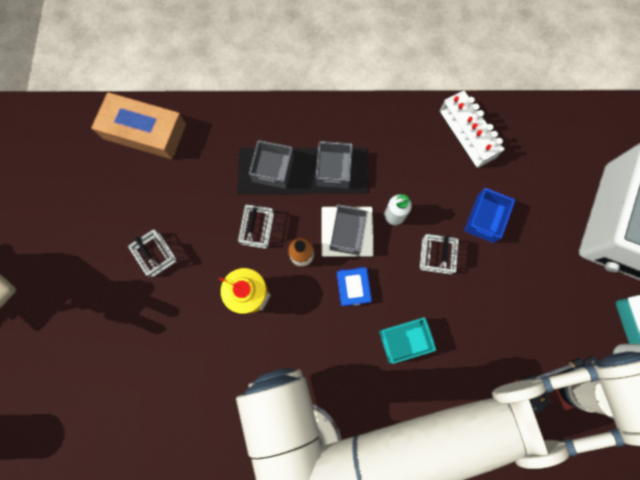

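View pics/side0.png

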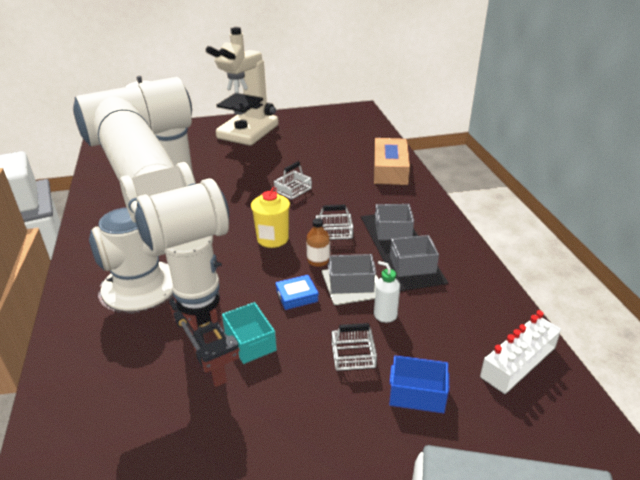

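The top view shows the tile dish at about (348,230). The racks are at A (153,252), B (256,226) and C (440,253). The mat dishes are at (271,163) and (334,163). The blue (490,215) and turquoise (408,340) boxes are decoys. Next is one close crop of the dish and the racks.

```bash
cat > h.py <<'E'
import numpy as np, cv2
from station import bot, optics
def ray(c,uv,z,T=None):
    T=c["world_from_camera"] if T is None else T
    K=c["mtx"]; uv=np.atleast_2d(np.float64(uv))
    d=np.c_[(uv[:,0]-K[0,2])/K[0,0],-(uv[:,1]-K[1,2])/K[1,1],-np.ones(len(uv))]@T[:3,:3].T
    o=T[:3,3]; return o+d*((z-o[2])/d[:,2])[:,None]
def wristT(s,c):
    T=np.eye(4);T[:3,:3]=s["orientation"];T[:3,3]=s["tcp_pos"];return T@c["tool_from_camera"]
E
python3 - <<'E'
import cv2,numpy as np
im=cv2.imread("pics/top0.png"); o=[]
for x,y in [(348,230),(153,252),(256,226),(440,253)]:
    p=cv2.resize(im[y-30:y+30,x-40:x+40],None,fx=5,fy=5,interpolation=cv2.INTER_CUBIC)
    for k in range(0,80,10): cv2.putText(p,str(x-40+k),(k*5,8),0,.3,(0,255,255)); cv2.line(p,(k*5,10),(k*5,15),(0,255,255))
    for k in range(10,60,10): cv2.putText(p,str(y-30+k),(0,k*5+3),0,.3,(0,255,255))
    o.append(p)
cv2.imwrite("pics/crop1.png",np.vstack([np.hstack(o[:2]),np.hstack(o[2:])]))
E
```

```text
(no output)
```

View pics/crop1.png

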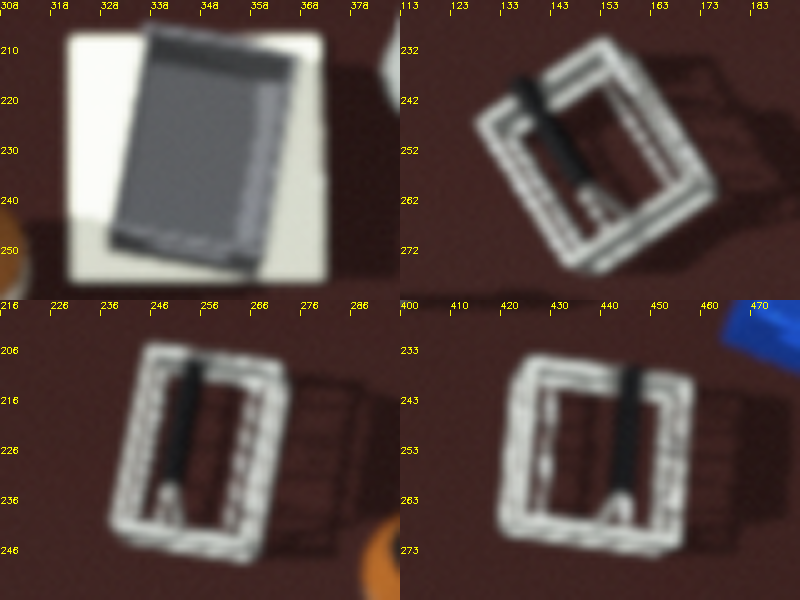

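Run:
```python
from h import *
c=optics.camera("top")
for n,z,p in [("dish",74,[(337,205),(367.4,211.4),(359.6,254.4),(330,249)]),("A",41,[(128,246.4),(154,229.4),(176.2,261),(151,276.4)]),("B",41,[(245,205),(273,208.4),(266,248.4),(238,242)]),("C",41,[(424.4,234),(458.6,239),(456,274),(420,270)])]:
    P=ray(c,p,z)[:,:2]; e=np.roll(P,-1,0)-P
    print(n,P.mean(0).round(),np.linalg.norm(e,axis=1).round(),np.degrees(np.arctan2(e[:,1],e[:,0])).round())
```

```text
dish [ 593. -140.] [ 89. 128.  85. 131.] [-102.  169.   79.   -9.]
A [532. 426.] [ 88. 118.  82. 115.] [ -55. -143.  123.   40.]
B [614. 130.] [ 84. 122.  84. 113.] [-97. 172.  77.  -8.]
C [ 529. -403.] [ 99. 103. 103. 107.] [-99. 172.  84.  -9.]
```

>>> play_rows --series "1 4 4.5 -7 1;3 4 4 -7 1;3.5 3.5 4 -7 1;3.5 3.5 3 -7 1;3.5 3.5 0 0 1;3.5 3.5 0 0 1;3.5 3.5 0 0 1;3.5 3.5 0 0 1;3.5 3.5 0 0 1;3.5 3.5 0 0 1"

```text
clock: 1.15
tcp_pos: [492.5, -235.0, 347.9]
orientation: [[0.987, -0.162, -0.0], [-0.162, -0.987, -0.0], [-0.0, 0.0, -1.0]]
contact_force: [1.5, -0.8, -0.6]
finger_gap: 1.001
gripper_force: 0.0
```

>>> play_rows --series "3 4 0 0 1;0 4.5 0 0 1;0 4.5 0 0 1;0 0 0 0 1;0 0 0 0 1"

```text
clock: 1.65
tcp_pos: [521.4, -106.0, 348.1]
orientation: [[0.987, -0.16, 0.0], [-0.16, -0.987, -0.0], [0.0, 0.0, -1.0]]
contact_force: [-0.3, -0.9, -0.3]
finger_gap: 0.999
gripper_force: 0.0
```

Run:
```python
from h import *
s=bot.get_state(); c=optics.camera("wrist"); cv2.imwrite("pics/w1.png",c["color"][:,:,::-1])
T=wristT(s,c); print(s["clock"],s["tcp_pos"].round(1) if hasattr(s["tcp_pos"],'round') else s["tcp_pos"]); print(np.round(c["tool_from_camera"],2).tolist(),c["mtx"].tolist(),[k for k in c])
print(ray(c,[(320,240),(0,0),(640,0),(640,480),(0,480)],60,T).round())
```

```text
1.65 [ 521.4 -106.   348.1]
[[0.0, 0.95, 0.3, 83.3], [1.0, -0.0, -0.0, -0.82], [-0.0, 0.3, -0.95, -161.62], [0.0, 0.0, 0.0, 1.0]] [[345.30570090190855, 0.0, 320.55316549226075], [0.0, 345.30570090190855, 233.97998784836966], [0.0, 0.0, 1.0]] ['color', 'mtx', 'tool_from_camera']
[[ 456.  -94.   60.]
 [ 794.  216.   60.]
 [ 680. -496.   60.]
 [ -72. -579.   60.]
 [ 108.  531.   60.]]
```

View pics/w1.png

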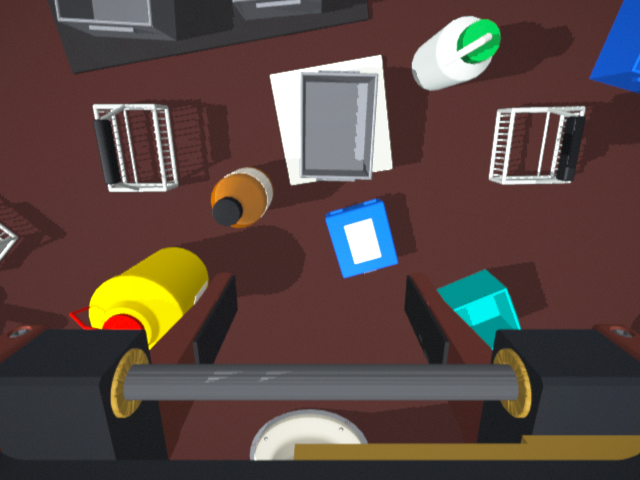

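The wrist view shows the tile dish's rim at about (300..378, 72..180), rack B at (135,147) and rack C at (537,145). Next I take closer views of the dish, B and A.

>>> play_rows --series "1.6 -1.4 -4 0 1;1.6 -1.4 -4 0 1;0 0 0 0 1;0 0 0 0 1"

```text
clock: 2.1
tcp_pos: [552.6, -136.0, 267.2]
orientation: [[0.986, -0.165, -0.003], [-0.165, -0.986, 0.001], [-0.003, -0.0, -1.0]]
contact_force: [-0.6, -0.2, 0.9]
finger_gap: 0.998
gripper_force: 0.0
```

```bash
cat >> h.py <<'E'
def rect(c,T,ctr,yaw,z,W=160,H=120,s=2.5):
    "metric top-down crop at height z: right = object x (yaw), up = object y"
    a=np.radians(yaw); R=np.array([[np.cos(a),-np.sin(a)],[np.sin(a),np.cos(a)]])
    q=np.array([[-W/2,H/2],[W/2,H/2],[W/2,-H/2],[-W/2,-H/2]])
    P=np.c_[q@R.T+ctr,np.full(4,z)]; p=(P-T[:3,3])@T[:3,:3]; K=c["mtx"]
    uv=np.float32(np.c_[K[0,2]+K[0,0]*p[:,0]/-p[:,2],K[1,2]-K[1,1]*p[:,1]/-p[:,2]])
    M=cv2.getPerspectiveTransform(uv,np.float32([[0,0],[W*s,0],[W*s,H*s],[0,H*s]]))
    im=cv2.warpPerspective(c["color"][:,:,::-1].copy(),M,(int(W*s),int(H*s)),flags=cv2.INTER_CUBIC)
    for k in range(-70,80,10): cv2.line(im,(int((k+W/2)*s),0),(int((k+W/2)*s),5 if k else 12),(0,255,255))
    for k in range(-50,60,10): cv2.line(im,(0,int((k+H/2)*s)),(5 if k else 12,int((k+H/2)*s)),(0,255,255))
    return im
def shot(name):
    s=bot.get_state(); c=optics.camera("wrist"); np.savez(f"{name}.npz",color=c["color"],mtx=c["mtx"],T=wristT(s,c)); return c,wristT(s,c)
E
python3 -c "
from h import *
shot('dish')"
```

>>> play_rows --series "0.4 4.5 0 0 1;0.4 4.5 0 0 1;0.4 4.5 0 0 1;0.4 4.5 0 0 1;0.3 4.5 0 0 1;0.2 4.5 0 0 1;0 0 0 0 1;0 0 0 0 1"

```text
clock: 2.95
tcp_pos: [574.5, 136.1, 271.0]
orientation: [[0.987, -0.16, 0.004], [-0.16, -0.987, 0.0], [0.004, -0.001, -1.0]]
contact_force: [-0.2, -0.5, 0.1]
finger_gap: 0.998
gripper_force: 0.0
```

```bash
python3 -c "
from h import *
shot('B')"
```

>>> play_rows --series "-1 4.4 0 8.2 1;-1.2 4.4 0 8.2 1;-1.2 4.4 0 8.2 1;-1.3 4.4 0 8.2 1;-1.3 4.4 0 8.2 1;-1.3 4.4 0 8.2 1;0 0 0 0 1;0 0 0 0 1"

```text
clock: 3.8
tcp_pos: [501.9, 398.6, 268.9]
orientation: [[0.768, 0.64, 0.001], [0.64, -0.768, -0.0], [0.001, 0.001, -1.0]]
contact_force: [-0.2, -0.3, 0.8]
finger_gap: 1.0
gripper_force: 0.0
```

Run:
```python
from h import *
shot('A'); print(bot.get_state()["tcp_pos"],bot.get_state()["joint_positions"])
o=[]
for n,ctr,yaw,z in [("dish",(593,-140),-10,74),("B",(614,130),-9,41),("A",(532,426),39,41)]:
    d=np.load(n+".npz"); o.append(rect(d,d["T"],ctr,yaw,z))
d=np.load("dish.npz"); o.append(rect(d,d["T"],(593,-140),-10,10))
cv2.imwrite("pics/r1.png",np.vstack([np.hstack(o[:2]),np.hstack(o[2:])]))
```

```text
[502.31966189 397.82553299 269.01675886] [ 3.53597232e+01  1.25728699e+01  5.76803216e+01 -4.45662230e-02
  1.09684537e+02  8.56473297e+01]
```

View pics/r1.png

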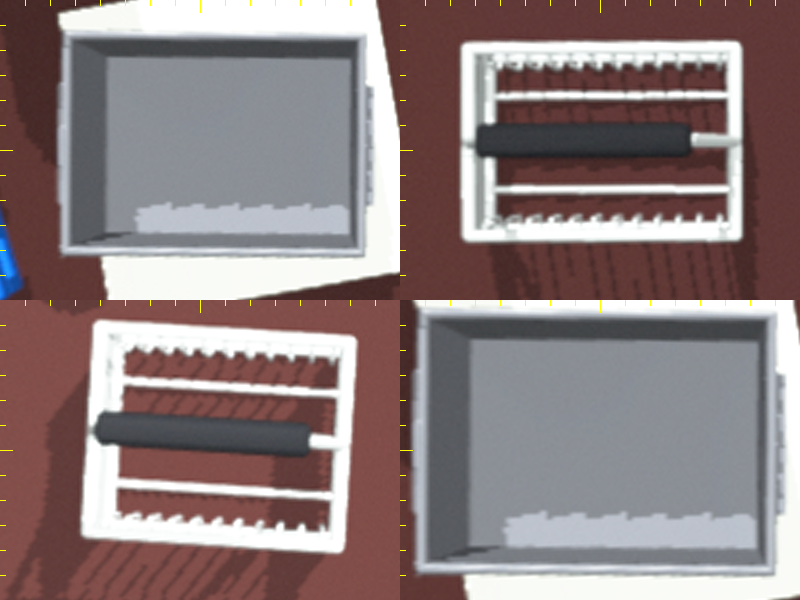

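The metric crops (2.5 px/mm) give these sizes:

| Item | Measured (mm) | Implies |
|---|---|---|
| Dish, outside | about 122 x 88 | inside about 115 x 83 |
| Rack B | 112.4 x 79.6 | 112 x 80 |
| Rack A | about 105 x 87 | too wide |
| Rack C | nearly square | too wide |

B is the match, so I'll try it first. Before placing, I check where the wash-bottle spout is relative to the gripper body.

Run:
```python
from h import *
d=np.load("dish.npz"); im=d["color"][:,:,::-1]
w=cv2.imread("pics/w1.png")
a=cv2.resize(w[0:110,390:540],None,fx=2.6,fy=2.6); b=cv2.resize(im[0:110,410:560],None,fx=2.6,fy=2.6)
cv2.imwrite("pics/sp.png",np.hstack([a,b]))
```

```text
(no output)
```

View pics/sp.png

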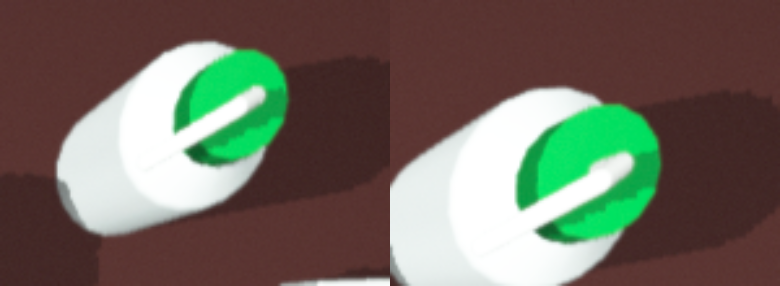

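>>> play_rows --series "1.8 -4.4 0 -8.2 1;1.9 -4.4 0 -8.2 1;1.9 -4.4 0 -8.2 1;1.9 -4.4 0 -8.2 1;1.9 -4.4 0 -8.2 1;1.9 -4.4 -4 -8 1;0 0 0 0 1;0 0 0 0 1"

```text
clock: 4.65
tcp_pos: [610.6, 141.1, 235.6]
orientation: [[0.987, -0.163, -0.002], [-0.163, -0.987, -0.0], [-0.002, 0.0, -1.0]]
contact_force: [-0.0, 0.7, -0.1]
finger_gap: 0.999
gripper_force: 0.0
```

Run:
```python
from h import *
d=np.load("dish.npz"); c=optics.camera("wrist")
s=dict(tcp_pos=[521.4,-106,348.1],orientation=np.array([[.987,-.16,0],[-.16,-.987,0],[0,0,-1.]]))
T=wristT(s,c)
for z in (144,160,168,176): print(z,ray(c,(446.5,65),z,T).round(),ray(d,(443.8,99),z,d["T"]).round())
```

```text
144 [[ 640. -247.  144.]] [[ 638. -246.  144.]]
160 [[ 638. -242.  160.]] [[ 638. -240.  160.]]
168 [[ 637. -239.  168.]] [[ 638. -238.  168.]]
176 [[ 636. -236.  176.]] [[ 638. -235.  176.]]
```

>>> play_rows --series "0.45 -0.78 -4 0.4 1;0 0 -4 0 1;0 0 -4 0 1;0 0 -2 0 1;0 0 -1 0 1;0 0 0 0 1;0 0 0 0 1"

```text
clock: 5.4
tcp_pos: [616.0, 136.9, 88.6]
orientation: [[0.989, -0.151, 0.003], [-0.151, -0.989, 0.001], [0.003, -0.001, -1.0]]
contact_force: [-0.2, 0.3, 0.8]
finger_gap: 0.999
gripper_force: 0.0
```

>>> play_rows --series "-0.1 -0.36 -0.6 0 1;0 0 -0.6 0 1;0 0 0 0 0.6;0 0 0 0 0.3;0 0 0 0 0.15;0 0 0 0 0;0 0 0 0 0;0 0 0 0 0;0 0 0 0 0;0 0 0 0 0" --grip_force 25

```text
clock: 6.4
tcp_pos: [614.1, 132.6, 74.1]
orientation: [[0.988, -0.152, 0.0], [-0.152, -0.988, 0.0], [0.0, -0.0, -1.0]]
contact_force: [-0.1, 0.1, 0.3]
finger_gap: 0.311
gripper_force: 0.0
```

>>> play_rows --series "0 0 0 0 0;0 0 0 0 0;0 0 0 0 0;0 0 0 0 0;0 0 0 0 0;0 0 0 0 0"

```text
clock: 7.0
tcp_pos: [614.1, 132.7, 74.0]
orientation: [[0.988, -0.152, -0.0], [-0.152, -0.988, 0.0], [-0.0, -0.0, -1.0]]
contact_force: [0.2, 0.8, -0.4]
finger_gap: 0.136
gripper_force: 25.0
```

>>> play_rows --series "0 0 0.5 0 0;0 0 1 0 0;0 0 2 0 0;0 0 3 0 0;0 0 3 0 0;0 0 3 0 0;0 0 3 0 0;0 0 0 0 0;0 0 0 0 0"

```text
clock: 7.9
tcp_pos: [614.3, 132.7, 229.3]
orientation: [[0.988, -0.152, 0.001], [-0.152, -0.988, 0.0], [0.001, -0.0, -1.0]]
contact_force: [-0.3, -0.9, -2.7]
finger_gap: 0.137
gripper_force: 25.0
```

>>> play_rows --series "0 -1 2.5 0 0;-0.2 -3 1 0 0;-0.3 -4 0 0 0;-0.3 -4 0 0 0;-0.3 -4 0 0 0;-0.3 -4 0 0 0;-0.3 -4 0 0 0;0 -2.2 0 -1.2 0;0 -1 0 0 0;0 0 0 0 0"

```text
clock: 8.9
tcp_pos: [596.6, -140.1, 261.7]
orientation: [[0.985, -0.174, -0.003], [-0.174, -0.985, 0.001], [-0.004, -0.0, -1.0]]
contact_force: [0.0, -0.2, -2.3]
finger_gap: 0.138
gripper_force: 25.0
```

>>> play_rows --series "0 0 -2 0 0;0 0 -3 0 0;0 0 -2 0 0;0 0 -1 0 0;0 0 0 0 0;0 0 0 0 0;0 0 0 0 0"

```text
clock: 9.6
tcp_pos: [597.8, -139.1, 185.9]
orientation: [[0.985, -0.172, 0.003], [-0.172, -0.985, -0.001], [0.003, 0.0, -1.0]]
contact_force: [0.4, -0.1, -1.7]
finger_gap: 0.135
gripper_force: 25.0
```

Run:
```python
from h import *
c,T=shot("ov"); s=optics.camera("side")["color"][:,:,::-1]
cv2.imwrite("pics/ov.png",np.hstack([cv2.resize(c["color"][80:480,140:500,::-1],(405,450)),cv2.resize(s[170:320,280:410],None,fx=3,fy=3,interpolation=cv2.INTER_CUBIC)]))
```

```text
(no output)
```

View pics/ov.png

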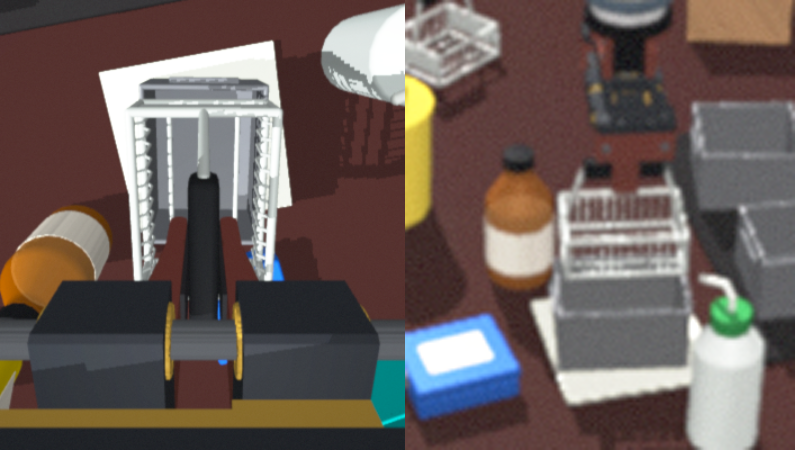

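The rack hangs straight above the dish. Its front-top edge runs from about (129,104) to (281,104) in the crop, and the dish's far rim is at row 80. I'll check the rack's offset in the hand.

Run:
```python
from h import *
d=np.load("ov.npz"); c=optics.camera("wrist"); s=bot.get_state()
R=np.array(s["orientation"]); t=np.array(s["tcp_pos"])
f=lambda p:np.array(p)*.8889+[140,80]
P=ray(d,f([(129,103),(281,103)]),t[2]-32,d["T"]); print("rack front, tool",((P-t)@R).round(1))
Q=ray(d,f([(139,80),(269,80)]),74,d["T"]); print("dish far rim, tool",((Q-t)@R).round(1),t)
```

```text
rack front, tool [[ 59.1 -37.9  32.1]
 [ 59.2  37.6  32.1]]
dish far rim, tool [[ 64.8 -45.1 111.5]
 [ 65.   44.2 111.5]] [ 597.54779314 -139.44204979  185.345907  ]
```

>>> play_rows --series "0 0 -1 0 0;0 0 -1 0 0;0 0 -0.6 0 0;0 0 -0.5 0 0;0 0 -0.4 0 0;0 0 -0.4 0 0;0 0 -0.4 0 0;0 0 -0.4 0 0;0 0 0 0 0;0 0 0 0 0"

```text
clock: 10.75
tcp_pos: [597.1, -139.3, 137.1]
orientation: [[0.985, -0.172, 0.0], [-0.172, -0.985, 0.0], [-0.0, -0.0, -1.0]]
contact_force: [1.1, 0.1, -1.9]
finger_gap: 0.135
gripper_force: 25.0
```

>>> play_rows --series "0 0 -0.4 0 0;0 0 -0.4 0 0;0 0 -0.4 0 0;0 0 -0.4 0 0;0 0 -0.4 0 0;0 0 -0.4 0 0;0 0 -0.4 0 0;0 0 -0.4 0 0;0 0 0 0 0;0 0 0 0 0"

```text
clock: 11.75
tcp_pos: [597.1, -139.3, 104.9]
orientation: [[0.985, -0.173, -0.0], [-0.173, -0.985, 0.0], [-0.0, -0.0, -1.0]]
contact_force: [-0.3, 0.4, -2.9]
finger_gap: 0.141
gripper_force: 25.0
```

>>> play_rows --series "0 0 -0.4 0 0;0 0 -0.4 0 0;0 0 -0.4 0 0;0 0 -0.3 0 0;0 0 -0.2 0 0;0 0 -0.1 0 0;0 0 0 0 0;0 0 0 0 0"

```text
clock: 12.55
tcp_pos: [597.2, -139.3, 87.2]
orientation: [[0.985, -0.172, 0.0], [-0.172, -0.985, -0.0], [0.0, -0.0, -1.0]]
contact_force: [-0.2, -0.2, -2.2]
finger_gap: 0.133
gripper_force: 25.0
```

>>> play_rows --series "0 0 -0.1 0 0;0 0 -0.1 0 0;0 0 -0.05 0 0;0 0 0 0 0;0 0 0 0 0"

```text
clock: 13.05
tcp_pos: [597.1, -139.3, 84.5]
orientation: [[0.985, -0.172, 0.0], [-0.172, -0.985, 0.0], [0.0, -0.0, -1.0]]
contact_force: [-0.3, 0.7, -2.3]
finger_gap: 0.137
gripper_force: 25.0
```

>>> play_rows --series "0 0 -0.05 0 0;0 0 -0.05 0 0;0 0 0 0 0;0 0 0 0 0"

```text
clock: 13.45
tcp_pos: [597.2, -139.3, 84.0]
orientation: [[0.985, -0.172, 0.001], [-0.172, -0.985, -0.0], [0.001, 0.0, -1.0]]
contact_force: [-1.2, 0.2, 1.0]
finger_gap: 0.135
gripper_force: 25.0
```

The rack touched the floor at the predicted height (84 mm). I release gently and withdraw.

>>> play_rows --series "0 0 0 0 0.2;0 0 0 0 0.3;0 0 0 0 0.4;0 0 0 0 0.5;0 0 0 0 0.5;0 0 0 0 0.5;0 0 0 0 0.5"

```text
clock: 14.15
tcp_pos: [597.1, -139.4, 83.5]
orientation: [[0.985, -0.173, 0.0], [-0.173, -0.985, 0.0], [0.0, -0.0, -1.0]]
contact_force: [-0.5, -0.6, 0.3]
finger_gap: 0.501
gripper_force: 0.0
```

>>> play_rows --series "0 0 0.5 0 0.5;0 0 1 0 0.5;0 0 2 0 0.5;0 0 3 0 0.5;0 0 4 0 0.5;0 0 4 0 0.5;0 0 4 0 0.5;-3 0 2 0 0.5;0 0 0 0 0.5;0 0 0 0 0.5"

```text
clock: 15.15
tcp_pos: [567.3, -139.4, 290.0]
orientation: [[0.985, -0.173, 0.003], [-0.173, -0.985, -0.001], [0.003, 0.0, -1.0]]
contact_force: [0.7, -0.5, -0.3]
finger_gap: 0.5
gripper_force: 0.0
```

Run:
```python
from h import *
c,T=shot("fin"); s=optics.camera("side")["color"][:,:,::-1]
cv2.imwrite("pics/fin.png",np.hstack([cv2.resize(c["color"][0:300,140:500,::-1],(440,367)),cv2.resize(s[200:322,300:420],None,fx=3,fy=3,interpolation=cv2.INTER_CUBIC)[:367]][:2] if False else [cv2.resize(c["color"][0:300,140:500,::-1],(440,366)),cv2.resize(s[200:322,300:420],(360,366),interpolation=cv2.INTER_CUBIC)]))
```

```text
(no output)
```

View pics/fin.png

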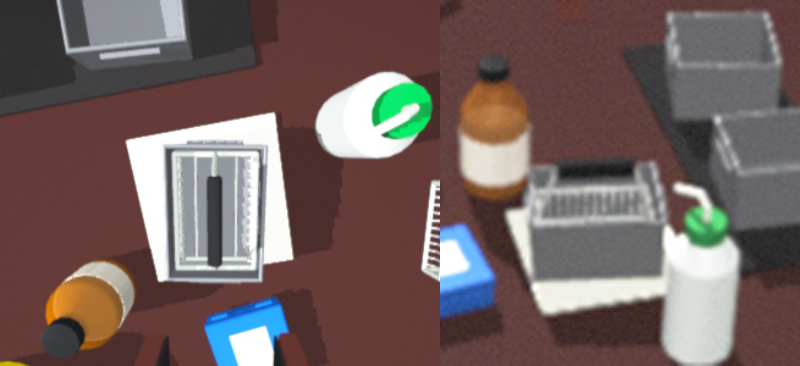

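The rack sits flat inside the dish, at about (215,215) in the left crop. The dish is still on the tile. Racks A and C were never touched and stand upright on the bench.

```bash
python3 -c "
from station import bot
print(bot.hand_in())"
```

```text
the job is handed in; nothing more can be done
None
```

I handed the job in at about 15 s. The matching rack (112 x 80 mm, picked by measuring from the camera images) sits flat on the bottom of the dish on the tile. It nested on the first try, so I never touched or tried the other two, which still stand upright on the bench clear of the tile and dishes.

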